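# Find and release the latched key of the tube warmer

## Task

One of the four latching keys on the tube warmer has been left down, so its pair of wells is still being heated. With the fingertips, tap all four keys lightly, one after the other from the left end of the row to the right, without switching any of them, to feel which one is latched down; then go back, press that key home and let it spring up, so that all four keys are up. Nothing is to be gripped: leave the tubes and the other things on the bench where they are.

Things in the scene. Friction and masses are not known exactly. Their poses are not given: they have to be found in the camera images.
- tube_warmer: Four-place tube warmer, white box 170 deep (x) x 230 wide (y) x 74 mm high, fixed. Origin: centre of its underside; +x to its back, +y to its left seen from the robot. Front: level key panel 46 mm above the worktop, four identical square keys in a row at x = -47, y = +75, +25, -25, -75 mm. Behind: four blocks with two wells each, at x = +27 and +59 mm; tubes in them reach 122 mm above the worktop.
- key_a_top (a point): Centre of the top face of key A; it moves with the key. Cap 26 x 26 mm. With the key up it is 59 mm above the worktop (13 mm above the panel), with the key latched about 55.5 mm, with the key pressed home 51 mm. Which of the four places along the row this key has is different every time.
- key_a (a joint): How far key A is down, m: 0 up, 0.0036 latched, 0.008 home on its stop. Push-push key. Up: yields from 2 N on, 0.9 N per mm more, and springs back; pushed beyond about 6 mm (8 to 10 N) it stays latched when let go. Latched: yields only above 5 N; pushed home (beyond about 6.5 mm, 9 to 11 N) and let go, it springs up.
- switch_a: The fixed switch body under key A, with the key it carries; origin at worktop height straight below the centre of the key.
- key_b_top (a point): Centre of the top face of key B; it moves with the key. Cap 26 x 26 mm. With the key up it is 59 mm above the worktop (13 mm above the panel), with the key latched about 55.5 mm, with the key pressed home 51 mm. Which of the four places along the row this key has is different every time.
- key_b (a joint): How far key B is down, m: 0 up, 0.0036 latched, 0.008 home on its stop. Push-push key. Up: yields from 2 N on, 0.9 N per mm more, and springs back; pushed beyond about 6 mm (8 to 10 N) it stays latched when let go. Latched: yields only above 5 N; pushed home (beyond about 6.5 mm, 9 to 11 N) and let go, it springs up.
- switch_b: The fixed switch body under key B, with the key it carries; origin at worktop height straight below the centre of the key.
- key_c_top (a point): Centre of the top face of key C; it moves with the key. Cap 26 x 26 mm. With the key up it is 59 mm above the worktop (13 mm above the panel), with the key latched about 55.5 mm, with the key pressed home 51 mm. Which of the four places along the row this key has is different every time.
- key_c (a joint): How far key C is down, m: 0 up, 0.0036 latched, 0.008 home on its stop. Push-push key. Up: yields from 2 N on, 0.9 N per mm more, and springs back; pushed beyond about 6 mm (8 to 10 N) it stays latched when let go. Latched: yields only above 5 N; pushed home (beyond about 6.5 mm, 9 to 11 N) and let go, it springs up.
- switch_c: The fixed switch body under key C, with the key it carries; origin at worktop height straight below the centre of the key.
- key_d_top (a point): Centre of the top face of key D; it moves with the key. Cap 26 x 26 mm. With the key up it is 59 mm above the worktop (13 mm above the panel), with the key latched about 55.5 mm, with the key pressed home 51 mm. Which of the four places along the row this key has is different every time.
- key_d (a joint): How far key D is down, m: 0 up, 0.0036 latched, 0.008 home on its stop. Push-push key. Up: yields from 2 N on, 0.9 N per mm more, and springs back; pushed beyond about 6 mm (8 to 10 N) it stays latched when let go. Latched: yields only above 5 N; pushed home (beyond about 6.5 mm, 9 to 11 N) and let go, it springs up.
- switch_d: The fixed switch body under key D, with the key it carries; origin at worktop height straight below the centre of the key.
- warm_tube_1_mid (a point): Middle (half-way up) of a capped sample tube standing in a well of the warmer, 102 mm long, cap 18 mm wide; a bystander, to be left alone.
- warm_tube_2_mid (a point): Middle (half-way up) of a capped sample tube standing in a well of the warmer, 102 mm long, cap 18 mm wide; a bystander, to be left alone.
- warm_tube_3_mid (a point): Middle (half-way up) of a capped sample tube standing in a well of the warmer, 102 mm long, cap 18 mm wide; a bystander, to be left alone.
- jar_left_mid (a point): Middle (half-way up) of a specimen jar standing left of the warmer, 41 mm wide, 58 mm high; a bystander, to be left alone.
- jar_right_mid (a point): Middle (half-way up) of a specimen jar standing right of the warmer, 41 mm wide, 58 mm high; a bystander, to be left alone.
- pocket_timer_mid (a point): Middle (half-way up) of a small white timer standing on the worktop, 42 x 66 x 57 mm; a bystander, to be left alone.
- bench_pipette_mid (a point): Middle (half-way up) of a blue pipette lying on the worktop, 222 mm long; a bystander, to be left alone.
- foil_pack_mid (a point): Middle (half-way up) of a flat foil pack, 56 x 100 x 9 mm; a bystander, to be left alone.
- cup_mid (a point): Middle (half-way up) of a white sample cup, 20 mm wide, 24 mm high; a bystander, to be left alone.

How it is judged:
On the way, in this order (a step that is already met when the one before it is completed fails the run):
1. the left-hand end key is tapped with the fingers (((contact force between the fingers and switch_a above 0.4 N and y of key_a_top in the frame of tube_warmer between 0.065 and 0.085 m) or (contact force between the fingers and switch_b above 0.4 N and y of key_b_top in the frame of tube_warmer between 0.065 and 0.085 m) or (contact force between the fingers and switch_c above 0.4 N and y of key_c_top in the frame of tube_warmer between 0.065 and 0.085 m) or (contact force between the fingers and switch_d above 0.4 N and y of key_d_top in the frame of tube_warmer between 0.065 and 0.085 m))), for 0.02 s.
2. the second key is tapped with the fingers (((contact force between the fingers and switch_a above 0.4 N and y of key_a_top in the frame of tube_warmer between 0.015 and 0.035 m) or (contact force between the fingers and switch_b above 0.4 N and y of key_b_top in the frame of tube_warmer between 0.015 and 0.035 m) or (contact force between the fingers and switch_c above 0.4 N and y of key_c_top in the frame of tube_warmer between 0.015 and 0.035 m) or (contact force between the fingers and switch_d above 0.4 N and y of key_d_top in the frame of tube_warmer between 0.015 and 0.035 m))), for 0.02 s.
3. the third key is tapped with the fingers (((contact force between the fingers and switch_a above 0.4 N and y of key_a_top in the frame of tube_warmer between -0.035 and -0.015 m) or (contact force between the fingers and switch_b above 0.4 N and y of key_b_top in the frame of tube_warmer between -0.035 and -0.015 m) or (contact force between the fingers and switch_c above 0.4 N and y of key_c_top in the frame of tube_warmer between -0.035 and -0.015 m) or (contact force between the fingers and switch_d above 0.4 N and y of key_d_top in the frame of tube_warmer between -0.035 and -0.015 m))), for 0.02 s.
4. the right-hand end key is tapped with the fingers (((contact force between the fingers and switch_a above 0.4 N and y of key_a_top in the frame of tube_warmer between -0.085 and -0.065 m) or (contact force between the fingers and switch_b above 0.4 N and y of key_b_top in the frame of tube_warmer between -0.085 and -0.065 m) or (contact force between the fingers and switch_c above 0.4 N and y of key_c_top in the frame of tube_warmer between -0.085 and -0.065 m) or (contact force between the fingers and switch_d above 0.4 N and y of key_d_top in the frame of tube_warmer between -0.085 and -0.065 m))), for 0.02 s.
5. the fingers are off all the keys, and the latched key is still latched down (contact force between the fingers and switch_a below 0.1 N and contact force between the fingers and switch_b below 0.1 N and contact force between the fingers and switch_c below 0.1 N and contact force between the fingers and switch_d below 0.1 N and value of joint key_a between 0.0025 and 0.0048 m), for 0.02 s.
6. the latched key is pressed home (value of joint key_a above 0.0062 m).
At the end, for the whole second after the job is handed in: All four keys are up (each less than 1 mm down), and every tube and every loose thing is within 12 mm of where it stood (value of joint each of key_a, key_b, key_c, key_d below 0.001 m and distance of each of warm_tube_1_mid, warm_tube_2_mid, warm_tube_3_mid, jar_left_mid, jar_right_mid, pocket_timer_mid, bench_pipette_mid, foil_pack_mid, cup_mid from where it was at the start of the episode below 0.012 m); the robot touches nothing.
It fails at once if a key that was up is pressed more than 5.5 mm (it is about to latch) (value of joint any of key_b, key_c, key_d above 0.0055 m).
It fails at once if a tube in the warmer or a thing on the worktop is pushed, lifted or carried (moved by more than 12 mm) (distance of any of warm_tube_1_mid, warm_tube_2_mid, warm_tube_3_mid, jar_left_mid, jar_right_mid, pocket_timer_mid, bench_pipette_mid, foil_pack_mid, cup_mid from where it was at the start of the episode above 0.012 m).
It also fails if it takes over 45 s, if anything falls off the work surface, if the arm or the gripper's body presses on something with over 40 N, if the wrist force passes 120 N, or if a joint passes its speed limit or range.

## Robot

A 6-joint arm with a two-finger parallel gripper is mounted at the origin on a cart in front of the work surface, level with it; the furniture and walls round the work are solid. World frame = base frame: x ahead of the robot, y to its left, z up, the work surface at z = 0. Lengths are in m, angles in rad, forces in N, time in s.
With the tool pointing down it reaches from about 0.25 to 0.775 m from the base axis. Payload 4 kg.
Tool frame: the origin (TCP) lies midway between the tips of the shut fingers; the grasp point (between the pads) lies 19 mm behind it (robot.tcp_to_grasp is the distance from the TCP to the grasp point, in m); z points along the fingers, y is the line along which they close (so a half turn about z gives the same grasp; the last joint's range is limited). The gripper opens to 94 mm and grips with 3 to 60 N. Pads are 16 mm wide; open, the fingers measure 119 mm over their backs; the gripper's body (75 mm by 177 mm) begins 78 mm behind the grasp point.
Start: joints at [1.073, 0.087, 1.371, -0, 1.684, -0.103], TCP at [0.212, 0.508, 0.206] pointing down, gripper open.
Joint ranges: [-3.1, 3.1], [-0.76, 2.03], [0.27, 2.55], [-1.08, 4.22], [0.17, 2.65], [-2.57, 2.57]. Speed limits (rad/s): [2.79, 2.79, 3.14, 3.14, 3.14, 3.14].

## Interface

Orientations are given as [roll, pitch, yaw] about the fixed x, y, z axes, in that order (R = Rz(yaw) Ry(pitch) Rx(roll)).
In Python, from bench import robot, viewer gives the robot as it stands. The module is installed in compiled form; this text tells all that it offers.
- The arm moves only by the shell command python3 -m handwheel 'ROWS' [OPENING]. ROWS is JSON, a list of rows, each a list of 6 numbers: the shift along the tool's x, y, z in units of 0.2 m (1.0 is 0.2 m), then the turn, a rotation vector about the tool's x, y, z in units of 30 degrees (1.0 is 30 degrees). In form: [[x, y, z, wx, wy, wz], ...]. A call has 1 to 10 rows; each row is the pose to reach, as a shift and turn from the pose commanded when the call began, along the tool's axes at that moment; what a row does not reach only later rows make up. A row lasts 1/12 s, in which the tool goes at most 41.7 mm and 7.16 degrees, less where a joint would pass 70% of its speed; a pose out of reach is approached as far as the arm can. A call with a number of a shift or a turn outside -1 to 1 is refused whole. A call with a gripper value outside its range is refused whole. OPENING is the gripper's target within -1 to 1 (shut at 1, half-way at 0, fully open at -1), set as the call begins (- or left out, the last holds). The fingers move at their own pace and stop on an object; the grip force is fixed at half the most. Time passes only in rows, so rows that repeat a pose let the fingers close. It gives the time, the measured TCP pose, the force, the opening and the grip force at its end, in the units of the state.
- robot.get_obs(): the state, without advancing time (a new reading comes with each control period).
- viewer.snapshot(name): name is "side" or "top"; returns the picture (480x640x3 uint8, red, green, blue); there is no depth.
- viewer.calibration(name): a dict with "fx", "fy", "cx", "cy" (pixels), "R" (3x3) and "t" (3): a world point X has camera coordinates R X + t. Camera axes: x right, y down, z forward; pixel columns grow to the right and rows downward; lengths in m; the calibration is good to about 2 mm. A picture is of the moment at which its call begins. calibration takes no time and is no camera call.
- robot.close_job(): hands the job in; it is judged then, once.
The state is a dict: "time": time; "joint_positions": joint angles; "qvel": joint speeds; "joint_torque": joint torques, N m; "tool_pos": TCP position; "ee_rot": TCP orientation; "wrist_force": force on the tool from outside, world axes, zero at the start; "wrist_torque": the same for the moment, N m; "width": finger opening in m; "finger_force": force on a finger pad.
Only numpy, scipy, OpenCV 4.12 (cv2) and the standard library are available. Lean on these libraries where they do the work, as an engineer would, in place of code of your own. Each camera call takes 0.05 s, during which the arm holds its last target. There are 200 camera calls.

## Working session

There is one attempt and no reset: what is moved stays moved. The work goes in short steps, Python scripts to look and compute and a shell command to move; the robot and the scene stay as the last step left them, time stands still between calls to the robot, and variables do not carry over. Pictures are saved under pics/ and viewed, at most 10 in all, crops included, and the job is handed in when it is done.

```bash
mkdir -p pics; python3 - <<'E'
from bench import robot, viewer
import cv2
for n in("top","side"):
    cv2.imwrite(f"pics/{n}0.png",viewer.snapshot(n)[:,:,::-1]); c=viewer.calibration(n); print(n,c)
o=robot.get_obs(); print(o["tool_pos"],o["ee_rot"],o["wrist_force"],o["width"])
E
```

```text
top {'fx': 611.5567046879089, 'fy': 611.5567046879089, 'cx': 320.81048844501044, 'cy': 242.3108890368855, 'R': array([[ 3.80814595e-02, -9.99274480e-01,  5.61995123e-04],
       [-9.77040328e-01, -3.73521024e-02, -2.09754663e-01],
       [ 2.09623474e-01,  7.43867182e-03, -9.77753888e-01]]), 't': array([-0.01817767,  0.6020298 ,  1.75124917])}
side {'fx': 576.6830538311132, 'fy': 576.6830538311132, 'cx': 320.52079570459557, 'cy': 235.2206134370665, 'R': array([[-0.99744067,  0.07126032,  0.00583775],
       [ 0.05621421,  0.8320465 , -0.55185014],
       [-0.0441823 , -0.55010961, -0.83392286]]), 't': array([ 0.5860464 , -0.00254963,  1.56998578])}
[0.21132529 0.50726218 0.20443207] [-3.13963912e+00 -1.76779021e-04  2.74677354e+00] [-0.33064456 -0.20388897  0.37660738] 0.09415210491674907
```

View pics/top0.png

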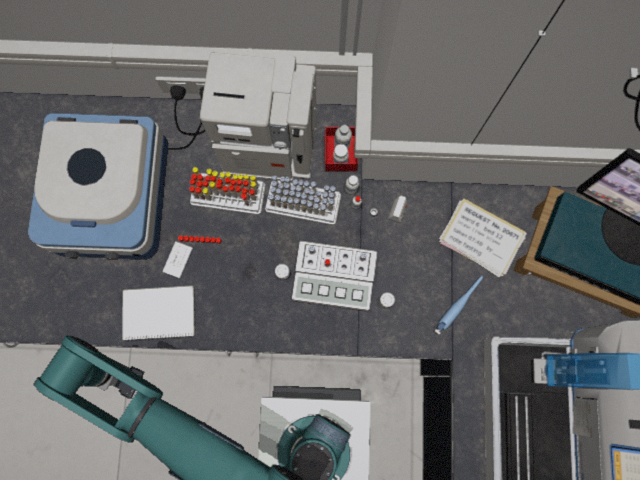

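View pics/side0.png

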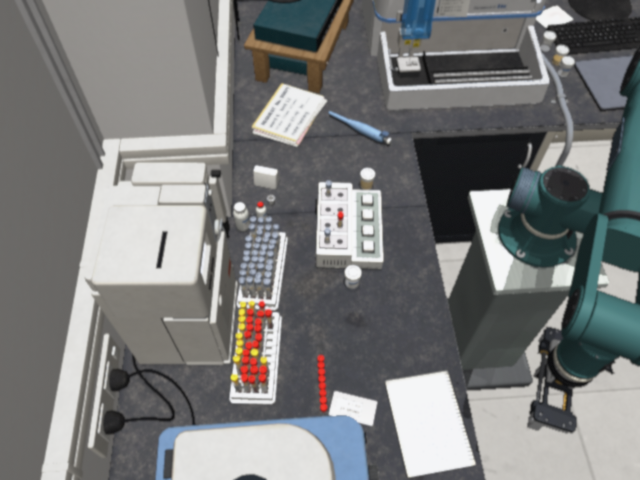

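The top view shows the four keys at about (307,288), (324,291), (341,293) and (358,295). In the side view they are at about (368,246), (368,230), (368,214) and (368,199), left to right as seen by the robot.

```bash
cat > h.py <<'E'
import cv2, numpy as np
from bench import robot, viewer
def ray(n,px,z):
    c=viewer.calibration(n); d=c["R"].T@np.array([(px[0]-c["cx"])/c["fx"],(px[1]-c["cy"])/c["fy"],1]); o=-c["R"].T@c["t"]
    return o+d*(z-o[2])/d[2]
E
python3 - <<'E'
from h import *
for n,(x0,x1,y0,y1) in {"top":(288,378,272,310),"side":(354,386,186,268)}.items():
    im=cv2.imread(f"pics/{n}0.png")[y0:y1,x0:x1]
    big=cv2.resize(im,None,fx=6,fy=6,interpolation=cv2.INTER_CUBIC); cv2.imwrite(f"pics/{n}c.png",big)
    g=big.min(2); 
    for th in(195,205,215):
        k,_,st,ce=cv2.connectedComponentsWithStats((g>th).astype(np.uint8))
        for s,c in zip(st[1:],ce[1:]):
            if 1500<s[4]<8000 and max(s[2],s[3])<110:
                p=(c+.5)/6-.5+[x0,y0]; print(n,th,s[2:5],p.round(1),ray(n,p,.058).round(4))
E
```

```text
top 195 [  49   45 1854] [306.4 287.4] [0.4668 0.0418 0.058 ]
top 195 [  49   49 1859] [323.3 289.8] [ 0.4615 -0.0078  0.058 ]
top 195 [  49   49 1823] [340.1 292. ] [ 0.457  -0.0572  0.058 ]
top 195 [  49   43 1845] [357.  294.4] [ 0.452  -0.1067  0.058 ]
side 195 [  60   57 3065] [367.3 212.6] [ 0.4586 -0.0617  0.058 ]
side 195 [  60   57 3078] [367.7 229. ] [ 0.4637 -0.0095  0.058 ]
side 195 [  58   59 3133] [368.  244.5] [0.4685 0.0384 0.058 ]
side 205 [  57   53 2715] [367.3 212.8] [ 0.4586 -0.0612  0.058 ]
side 205 [  58   53 2798] [367.7 229. ] [ 0.4638 -0.0092  0.058 ]
side 205 [  56   56 2837] [368.  244.6] [0.4685 0.0387 0.058 ]
side 215 [  51   49 2251] [367.1 197.8] [ 0.4533 -0.111   0.058 ]
side 215 [  53   50 2421] [367.3 212.9] [ 0.4587 -0.0608  0.058 ]
side 215 [  56   50 2534] [367.7 229.1] [ 0.4638 -0.009   0.058 ]
side 215 [  52   53 2567] [368.  244.6] [0.4686 0.0389 0.058 ]
```

View pics/topc.png

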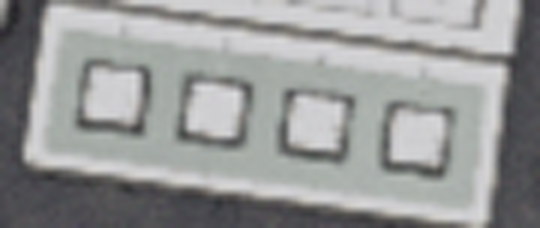

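```bash
python3 -m handwheel '[[-1,-0.8,0,0,0,-0.56],[-1,-0.8,0,0,0,-0.56],[-1,-0.8,0,0,0,-0.56],[-1,-0.8,0,0,0,-0.56],[-1,-0.8,0,0,0,-0.56],[-1,-0.8,0,0,0,-0.56],[-1,-0.8,0,0,0,-0.56],[-1,-0.8,0,0,0,-0.56]]' 1
cat >> h.py <<'E'
from scipy.spatial.transform import Rotation as Ro
K=np.array([[.4675,.0405],[.4625,-.0088],[.458,-.0586],[.453,-.1082]])
def go(x,y,z):
    o=robot.get_obs(); R=Ro.from_euler("xyz",o["ee_rot"])
    print(o["time"],o["tool_pos"].round(4),o["ee_rot"].round(4),o["wrist_force"].round(2),o["width"].round(4))
    print("units",(R.inv().apply(np.array([x,y,z])-o["tool_pos"])/.2).round(3))
    print("turn",((R.inv()*Ro.from_euler("xyz",[np.pi,0,3.04])).as_rotvec()/np.radians(30)).round(3))
E
python3 -c "
from h import *
go(.4675,.0405,.1)"
```

```text
time: 0.77
tool_pos: [0.3357, 0.2806, 0.2052]
ee_rot: [-3.141, 0.0, 3.035]
wrist_force: [-0.1, 0.8, 0.0]
width: 0.0442
finger_force: 0.0Traceback (most recent call last):
  File "<string>", line 3, in <module>
    go(.4675,.0405,.1)
    ~~^^^^^^^^^^^^^^^^
  File "h.py", line 10, in go
    print(o["time"],o["tool_pos"].round(4),o["ee_rot"].round(4),o["wrist_force"].round(2),o["width"].round(4))
                                                                                          ^^^^^^^^^^^^^^^^
AttributeError: 'float' object has no attribute 'round'
```

```bash
sed -i 's/o\["width"\].round(4)/o["width"]/' h.py
python3 -m handwheel '[[-0.78,-1,0.25,0,0,0],[-0.78,-1,0.25,0,0,0],[-0.78,-1,0.25,0,0,0],[-0.78,-1,0.25,0,0,0],[-0.78,-1,0.25,0,0,0],[-0.78,-1,0.25,0,0,0],[-0.78,-1,0.25,0,0,0],[-0.78,-1,0.25,0,0,0],[-0.78,-1,0.25,0,0,0]]' 1
python3 -c "
from h import *
go(.4675,.0405,.085)"
```

```text
time: 1.52
tool_pos: [0.4692, 0.0696, 0.1551]
ee_rot: [3.14, -0.002, 3.04]
wrist_force: [-0.4, 0.2, 0.2]
width: 0.0007
finger_force: 0.0
1.5167 [0.4692 0.0696 0.1551] [ 3.1404e+00 -1.7000e-03  3.0402e+00] [-0.4   0.23  0.17] 0.0006854017634398138
units [-0.007 -0.146  0.35 ]
turn [ 0.002 -0.003  0.   ]
```

```bash

python3 -m handwheel '[[0,-0.145,0.35,0,0,0],[0,-0.145,0.35,0,0,0],[0,-0.145,0.35,0,0,0],[0,-0.145,0.35,0,0,0]]' 1
python3 - <<'E'
from h import *
go(.4675,.0405,.066)
a=viewer.snapshot("top")[250:330,270:390,::-1]; b=viewer.snapshot("side")[170:290,320:420,::-1]
f=lambda i,w:cv2.resize(i,(w,480),interpolation=cv2.INTER_CUBIC)
cv2.imwrite("pics/k1.png",np.hstack([cv2.resize(a,(400,480*0+267)) if 0 else cv2.copyMakeBorder(cv2.resize(a,(400,267)),0,213,0,0,0),f(b,400)]))
E
```

```text
time: 1.85
tool_pos: [0.4648, 0.0414, 0.0846]
ee_rot: [3.141, -0.004, 3.042]
wrist_force: [-0.3, 0.6, 0.8]
width: 0.0008
finger_force: 0.0
1.85 [0.4648 0.0414 0.0846] [ 3.1406 -0.0038  3.0417] [-0.27  0.64  0.79] 0.0007588560958097337
units [-0.014 -0.003  0.093]
turn [ 0.002 -0.007  0.003]
```

View pics/k1.png

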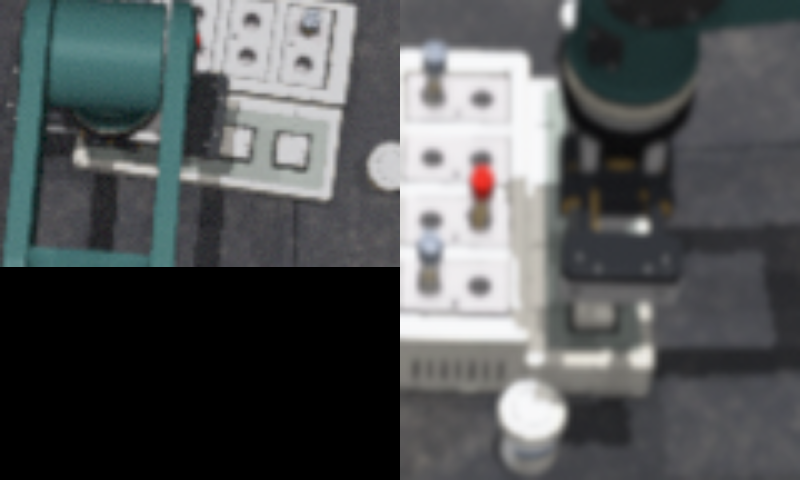

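The side crop shows the shut fingers hanging over the left-hand key (crop 595,315). Nothing is touching, so I'll come down onto it.

```bash

python3 -m handwheel '[[-0.01,0,0.11,0,0,0],[-0.01,0,0.11,0,0,0],[-0.01,0,0.11,0,0,0],[-0.01,0,0.11,0,0,0]]' 
python3 -m handwheel '[[0,0,0.005,0,0,0],[0,0,0.01,0,0,0],[0,0,0.01,0,0,0]]' 
python3 -m handwheel '[[0,0,0.005,0,0,0],[0,0,0.005,0,0,0],[0,0,0.005,0,0,0]]'
```

```text
time: 2.28
tool_pos: [0.4697, 0.0399, 0.0655]
ee_rot: [3.141, 0.003, 3.041]
wrist_force: [-0.0, -0.4, -0.5]
width: 0.0001
finger_force: 0.0
time: 2.53
tool_pos: [0.4689, 0.0393, 0.0621]
ee_rot: [3.141, 0.001, 3.04]
wrist_force: [-0.2, -0.7, -0.2]
width: 0.0004
finger_force: 0.0
time: 2.78
tool_pos: [0.4685, 0.0392, 0.0604]
ee_rot: [3.142, -0.0, 3.04]
wrist_force: [0.1, -0.3, -0.1]
width: 0.0007
finger_force: 0.0
```

```bash

python3 -m handwheel '[[0,0,0.005,0,0,0],[0,0,0.005,0,0,0],[0,0,0.005,0,0,0]]' | sed -n 2,4p
python3 -m handwheel '[[0,0,0.005,0,0,0],[0,0,0.005,0,0,0],[0,0,0.005,0,0,0]]' | sed -n 2,4p
python3 -m handwheel '[[0,0,0.005,0,0,0],[0,0,0.005,0,0,0],[0,0,0.005,0,0,0]]' | sed -n 2,4p
```

```text
tool_pos: [0.4685, 0.0392, 0.0594]
ee_rot: [3.142, -0.0, 3.04]
wrist_force: [0.4, -0.5, -0.4]
tool_pos: [0.4687, 0.0392, 0.0588]
ee_rot: [3.142, 0.0, 3.04]
wrist_force: [-0.8, 0.8, 2.1]
tool_pos: [0.4687, 0.0393, 0.0578]
ee_rot: [3.142, 0.0, 3.04]
wrist_force: [-1.0, 0.5, 4.2]
```

Key 1 gives from about 59 mm, so it is up. Next is key 2.

```bash

python3 -m handwheel '[[0,0,-0.06,0,0,0],[0,0,-0.06,0,0,0],[0,-0.13,-0.06,0,0,0],[0,-0.25,-0.06,0,0,0],[0,-0.25,-0.06,0,0,0],[0,-0.25,-0.06,0,0,0],[0,-0.25,-0.03,0,0,0],[0,-0.25,-0.015,0,0,0],[0,-0.25,-0.015,0,0,0],[0,-0.25,-0.015,0,0,0]]' | sed -n 2,4p
python3 -m handwheel '[[0,0,0.005,0,0,0],[0,0,0.005,0,0,0],[0,0,0.005,0,0,0]]' | sed -n 2,4p
python3 -m handwheel '[[0,0,0.005,0,0,0],[0,0,0.005,0,0,0],[0,0,0.005,0,0,0]]' | sed -n 2,4p
python3 -m handwheel '[[0,0,0.005,0,0,0],[0,0,0.005,0,0,0],[0,0,0.005,0,0,0]]' | sed -n 2,4p
```

```text
tool_pos: [0.4631, -0.0098, 0.0598]
ee_rot: [3.141, -0.001, 3.041]
wrist_force: [-0.3, 1.4, 0.2]
tool_pos: [0.4636, -0.0103, 0.0595]
ee_rot: [3.142, 0.0, 3.04]
wrist_force: [0.3, 0.3, -0.4]
tool_pos: [0.4635, -0.0105, 0.0585]
ee_rot: [3.142, 0.0, 3.04]
wrist_force: [-0.5, -0.5, -0.1]
tool_pos: [0.4635, -0.0105, 0.0574]
ee_rot: [3.141, -0.0, 3.04]
wrist_force: [0.3, -0.6, 0.0]
```

```bash

python3 -m handwheel '[[0,0,0.005,0,0,0],[0,0,0.005,0,0,0],[0,0,0.005,0,0,0]]' | sed -n 2,4p
python3 -m handwheel '[[0,0,0.004,0,0,0],[0,0,0.004,0,0,0],[0,0,0.004,0,0,0]]' | sed -n 2,4p
```

```text
tool_pos: [0.4634, -0.0105, 0.0564]
ee_rot: [3.142, -0.0, 3.04]
wrist_force: [-0.7, 0.6, 1.0]
tool_pos: [0.4637, -0.0105, 0.0558]
ee_rot: [3.142, 0.0, 3.04]
wrist_force: [0.8, -0.1, 0.2]
```

```bash

python3 -m handwheel '[[0,0,0.003,0,0,0],[0,0,0.003,0,0,0],[0,0,0.003,0,0,0]]' | sed -n 2,4p
```

```text
tool_pos: [0.4638, -0.0105, 0.0557]
ee_rot: [3.142, 0.001, 3.04]
wrist_force: [-1.4, -0.2, 5.2]
```

Key 2 is first met at about 55.6 mm and is stiff: it is the latched one. I'll carry on to keys 3 and 4.

```bash

python3 -m handwheel '[[0,0,-0.075,0,0,0],[0,0,-0.075,0,0,0],[0,-0.13,-0.075,0,0,0],[0,-0.25,-0.075,0,0,0],[0,-0.25,-0.075,0,0,0],[0,-0.25,-0.075,0,0,0],[0,-0.25,-0.04,0,0,0],[0,-0.25,-0.024,0,0,0],[0,-0.25,-0.024,0,0,0],[0,-0.25,-0.024,0,0,0]]' | sed -n 2,4p
python3 -m handwheel '[[0,0,0.005,0,0,0],[0,0,0.005,0,0,0],[0,0,0.005,0,0,0]]' | sed -n 2,4p
python3 -m handwheel '[[0,0,0.004,0,0,0],[0,0,0.004,0,0,0],[0,0,0.004,0,0,0]]' | sed -n 2,4p
```

```text
tool_pos: [0.4583, -0.0595, 0.0595]
ee_rot: [3.141, -0.001, 3.041]
wrist_force: [0.2, -0.4, 0.4]
tool_pos: [0.4585, -0.0597, 0.0591]
ee_rot: [3.141, -0.0, 3.04]
wrist_force: [-0.5, 2.2, 2.3]
tool_pos: [0.4585, -0.0598, 0.0582]
ee_rot: [3.141, 0.0, 3.04]
wrist_force: [-1.0, 2.1, 2.3]
```

```bash

python3 -m handwheel '[[0,0,0.005,0,0,0],[0,0,0.005,0,0,0],[0,0,0.005,0,0,0]]' | sed -n 2,4p
```

```text
tool_pos: [0.4585, -0.0599, 0.0574]
ee_rot: [3.141, 0.0, 3.04]
wrist_force: [-1.1, 3.2, 5.2]
```

```bash

python3 -m handwheel '[[0,0,-0.065,0,0,0],[0,0,-0.065,0,0,0],[0,-0.13,-0.065,0,0,0],[0,-0.25,-0.065,0,0,0],[0,-0.25,-0.065,0,0,0],[0,-0.25,-0.065,0,0,0],[0,-0.25,-0.03,0,0,0],[0,-0.25,-0.014,0,0,0],[0,-0.25,-0.014,0,0,0],[0,-0.25,-0.014,0,0,0]]' | sed -n 2,4p
python3 -m handwheel '[[0,0,0.005,0,0,0],[0,0,0.005,0,0,0],[0,0,0.005,0,0,0]]' | sed -n 2,4p
python3 -m handwheel '[[0,0,0.004,0,0,0],[0,0,0.004,0,0,0],[0,0,0.004,0,0,0]]' | sed -n 2,4p
python3 -m handwheel '[[0,0,0.004,0,0,0],[0,0,0.004,0,0,0],[0,0,0.004,0,0,0]]' | sed -n 1,4p
```

```text
tool_pos: [0.4532, -0.1094, 0.0595]
ee_rot: [3.141, -0.001, 3.041]
wrist_force: [-0.2, -0.0, 0.1]
tool_pos: [0.4534, -0.1094, 0.0591]
ee_rot: [3.141, 0.0, 3.04]
wrist_force: [-0.4, 1.7, 2.4]
tool_pos: [0.4534, -0.1095, 0.0582]
ee_rot: [3.141, 0.0, 3.04]
wrist_force: [-0.8, 2.5, 2.8]
time: 9.03
tool_pos: [0.4535, -0.1096, 0.0575]
ee_rot: [3.141, 0.0, 3.04]
wrist_force: [-1.5, 3.4, 5.3]
```

Key 4 is up, so I go back to key 2.

```bash

python3 -m handwheel '[[0,0,-0.07,0,0,0],[0,0,-0.07,0,0,0],[0,0.2,-0.07,0,0,0],[0,0.4,-0.07,0,0,0],[0,0.5,-0.07,0,0,0],[0,0.5,-0.07,0,0,0],[0,0.5,-0.03,0,0,0],[0,0.5,0,0,0,0],[0,0.5,0,0,0,0],[0,0.5,0,0,0,0]]' | sed -n 2,4p
python3 -m handwheel '[[0,0,0.008,0,0,0],[0,0,0.012,0,0,0],[0,0,0.016,0,0,0],[0,0,0.016,0,0,0]]' | sed -n 2,4p
python3 -m handwheel '[[0,0,0.004,0,0,0],[0,0,0.008,0,0,0],[0,0,0.01,0,0,0],[0,0,0.01,0,0,0]]' | sed -n 2,4p
```

```text
tool_pos: [0.4631, -0.0116, 0.0565]
ee_rot: [-3.141, -0.001, 3.038]
wrist_force: [0.1, -0.6, -0.2]
tool_pos: [0.4635, -0.0115, 0.0549]
ee_rot: [-3.14, 0.0, 3.039]
wrist_force: [-2.4, -1.1, 5.6]
tool_pos: [0.4635, -0.0115, 0.0533]
ee_rot: [-3.14, 0.0, 3.039]
wrist_force: [-3.0, -1.0, 7.1]
```

```bash

python3 -m handwheel '[[0,0,0.004,0,0,0],[0,0,0.008,0,0,0],[0,0,0.01,0,0,0],[0,0,0.01,0,0,0]]' | sed -n 2,4p
python3 -m handwheel '[[0,0,0.004,0,0,0],[0,0,0.006,0,0,0],[0,0,0.006,0,0,0],[0,0,0.006,0,0,0]]' | sed -n 2,4p
```

```text
tool_pos: [0.4636, -0.0115, 0.0517]
ee_rot: [-3.14, 0.001, 3.04]
wrist_force: [-4.2, -1.3, 7.9]
tool_pos: [0.4637, -0.0115, 0.0512]
ee_rot: [-3.14, 0.001, 3.04]
wrist_force: [-3.7, -0.7, 11.8]
```

```bash

python3 -m handwheel '[[0,0,0.005,0,0,0],[0,0,0.006,0,0,0],[0,0,0.006,0,0,0]]' | sed -n 2,4p
python3 -m handwheel '[[0,0,-0.06,0,0,0],[0,0,-0.12,0,0,0],[0,0,-0.12,0,0,0],[0,0,-0.12,0,0,0]]' | sed -n 2,4p
```

```text
tool_pos: [0.4638, -0.0115, 0.0511]
ee_rot: [-3.14, 0.001, 3.04]
wrist_force: [-7.1, -1.6, 16.0]
tool_pos: [0.4639, -0.0108, 0.072]
ee_rot: [3.142, 0.001, 3.04]
wrist_force: [-0.1, 0.1, -0.5]
```

The key reached its stop (16 N at 51 mm). A light touch will show whether it sprang up.

```bash

python3 -m handwheel '[[0,0,0.05,0,0,0],[0,0,0.055,0,0,0],[0,0,0.055,0,0,0],[0,0,0.055,0,0,0]]' | sed -n 2,4p
python3 -m handwheel '[[0,0,0.004,0,0,0],[0,0,0.008,0,0,0],[0,0,0.008,0,0,0]]' | sed -n 2,4p
```

```text
tool_pos: [0.4627, -0.0104, 0.0596]
ee_rot: [3.141, -0.002, 3.04]
wrist_force: [-0.3, 0.1, 0.1]
tool_pos: [0.4631, -0.0104, 0.0589]
ee_rot: [3.141, -0.001, 3.04]
wrist_force: [-0.9, 1.0, 2.4]
```

Contact now comes at 59 mm, so the key is up. I'll back off and hand in.

```bash

python3 -m handwheel '[[0,0,-0.2,0,0,0],[0,0,-0.4,0,0,0],[0,0,-0.4,0,0,0],[0,0,-0.4,0,0,0],[0,0,-0.4,0,0,0],[0,0,-0.4,0,0,0]]' | sed -n 1,4p
python3 -c "
from h import *
a=viewer.snapshot('side')[170:290,320:420,::-1];cv2.imwrite('pics/end.png',cv2.resize(a,(500,600)))
print(robot.close_job())"
```

```text
time: 12.87
tool_pos: [0.4625, -0.0103, 0.1374]
ee_rot: [3.141, -0.003, 3.04]
wrist_force: [-0.1, 0.2, 0.3]
the job is handed in; nothing more can be done
None
```

I tapped all four keys from left to right and found the second from the left latched; I pressed it home, a light re-touch found it up, and I handed the job in at about 13 s, though the hand-in call returned no verdict.

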